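# Find a rotor's heavy side on the balancing stand and hold it down

## Robot

A 6-joint arm with a two-finger parallel gripper is mounted at the origin on a cart in front of the work surface, level with it; the furniture and walls round the work are solid. World frame = base frame: x ahead of the robot, y to its left, z up, the work surface at z = 0. Lengths are in mm, angles in rad, forces in N, time in s.
With the tool pointing down it reaches from about 350 to 925 mm from the base axis. Payload 6.4 kg.
Tool frame: the origin (TCP) lies midway between the tips of the shut fingers; the grasp point (between the pads) lies 19 mm behind it (robot.grip_depth is the z of the grasp point in the tool frame, in mm); z points along the fingers, y is the line along which they close (so a half turn about z gives the same grasp; the last joint's range is limited). The gripper opens to 94 mm and grips with 3 to 60 N. Pads are 16 mm wide; open, the fingers measure 119 mm over their backs; the gripper's body (75 mm by 177 mm) begins 78 mm behind the grasp point.
Start: joints at [1.167, 0.245, 1.558, -0, 1.339, -0.174], TCP at [148.055, 632.925, 205.455] pointing down, gripper open.
Joint ranges: [-3.13, 3.13], [-1.02, 2.26], [0.13, 2.54], [-0.95, 4.09], [0.21, 2.88], [-2.74, 2.74]. Speed limits (rad/s): [2.57, 2.57, 3.14, 3.14, 3.14, 3.14].

## Interface

Orientations are given as a 3x3 rotation matrix whose columns are the frame's x, y, z axes.
In Python, from plant import robot gives the robot as it stands. The module is installed in compiled form; this text tells all that it offers. Calls block until the motion is done:
- robot.goto(position, orientation): joint-space move of the TCP to a pose.
- robot.line_to(position, orientation=None, feed=150, threshold=None): straight line of the TCP; orientation=None keeps the orientation; feed is the mean speed in mm/s. With threshold (N) it stops when the force on the tool has changed by that much, and returns True; else False.
- robot.goto_joints(angles): joint-space move.
- robot.ungrasp() and robot.gripper_close(): open the fingers fully, or close them until they stop; the grip force is fixed at half the most.
- robot.hold(seconds).
- robot.inverse_kinematics(position, orientation): joint angles nearest the present ones, or None.
- robot.get_state(): the state.
- robot.get_image(name): name is "scene" or "top" or "wrist"; returns a dict with "pixels" (384x512x3 uint8, red, green, blue), "range_z" (384x512 float32, mm along the optical axis (not along the pixel's ray), 0 where there is no reading), "K" (3x3 intrinsics, pixels), "extrinsics" (4x4, takes a point from world to camera coordinates); the wrist camera has in their place "hand_eye" (4x4, takes a point from camera to tool coordinates, whose origin is the TCP and whose axes are the flange's). Camera axes: x right, y up, looking along -z (the intrinsics and any distortion apply to the point x, -y, -z); pixel columns grow to the right and rows downward; lengths in mm; the calibration is good to about 2 mm. A picture is of the moment at which its call begins: read the wrist's pose just before it.
A pose or a line that the arm cannot do raises robot.Unreachable and nothing moves.
- robot.job_done(): hands the job in; it is judged then, once.
Trained networks look in a picture, given as the dict that the camera call returned (one of the last four; its "shot" number tells which), for a name from the list of things; names that differ only in an ending like _2 or _b are one class to them, and where a whole thing is asked for, a point or a joint stands for the part that bears it (a point fixed in the world has none). Each returns a list of dicts, best first, with "score" (0 to 1); they miss things now and then, are a little off and sometimes report something else, mostly with a low value. They report only what shows in the picture. A call takes as long as a camera call.
- robot.boxes_of(picture, label): "pixel" ([row, column] in pixels, amid what is visible of it).
- robot.regions_of(picture, label): "pixels" (384x512 bool, what is visible of it) and "pixel" ([row, column] in pixels, amid what is visible of it).
The state is a dict: "clock": time; "qpos": joint angles; "dq": joint speeds; "tau": joint torques, N m; "position": TCP position; "orientation": TCP orientation; "force": force on the tool from outside, world axes, zero at the start; "wrist_torque": the same for the moment, N m; "finger_gap": finger opening in mm; "finger_force": force on a finger pad.
Only numpy, scipy, OpenCV 4.12 (cv2) and the standard library are available. Lean on these libraries where they do the work, as an engineer would, in place of code of your own. Each camera call takes 0.05 s, during which the arm holds its last target. There are 200 camera calls.

## Task

The blue rotor on the balancing stand is heavier on one side, but nothing shows where. Take it by its crank handle, turn it and feel where it goes harder and easier to find the heavy side, then hold it so that the heavy side is straight down, ready for me to mark the light side on top. Finish holding still with the handle in your grip, and do not move the other things on the bench.

Things in the scene. Friction and masses are not known exactly. Their poses are not given: they have to be found in the camera images.
- stand: Fixed balancing stand: grey base plate 150 x 170 mm (centred 20 mm along +x from the origin, 16 mm thick), one aluminium post at the back. Origin: on the bench under the drum. Its x axis runs level along the rotor's shaft from the crank (front, -x) to the post (back, +x), its z axis is up, its y axis points left as seen from the front. The shaft lies at y = 0, 200 mm above the bench.
- shaft (a point): Point on the shaft's axis 90 mm in front (stand -x) of the stand's origin, 200 mm above the bench: centre of the circle on which the grip point travels (radius 50 mm, in the stand's y-z plane).
- rotor (a joint): Turning angle of the rotor, rad. 0: the handle is straight above the shaft; it grows clockwise as seen from the front (looking towards stand +x), so the grip point is at stand y = -50 mm * sin(angle), z = 200 mm + 50 mm * cos(angle). No stop within nearly two turns either way. The bearing is stiff (dry friction 0.35 N m, 7 N at the handle): the rotor stays wherever it is left.
- drum (a point): Centre of the drum, on the shaft: closed blue drum 120 mm across, 45 mm thick. A weight hidden in it, at an angle to the handle that differs each time, adds up to 0.2 to 0.3 N m (4 to 6 N at the handle): turned steadily, it goes hardest as the heavy side rises past shaft height, easiest as it sinks past it, and evenly between at bottom and top. All other parts are balanced about the shaft.
- grip (a point): Grip point on the crank handle, a round black sleeve 24 mm across, 82 mm long (43 to 125 mm in front of the stand's origin), parallel to the shaft, 50 mm from it. It turns freely on its pin, so a gripper pinching it from above can keep pointing down all the way round. Crank bar, hub and brass counterweight reach 33 to 45 mm in front of the origin; only the handle lies further out.
- handle: The handle sleeve; origin on its axis at the drum's middle plane (90 mm behind the grip point). Just after a short steady step the hand still feels the heavy side's pull at the handle, with only part of the bearing's friction.
- tape_roll: Bystander: roll of green tape lying flat, 68 mm across, 19 mm high. Origin: centre of its underside.
- timer: Bystander: light grey bench timer, 64 x 64 x 18 mm. Origin: centre of its underside.
- marker_1: Bystander: white felt pen with blue cap, 140 mm long along its y axis, 14 mm high.
- screwdriver: Bystander: red-handled screwdriver, 165 mm long along its y axis, 22 mm high.
- notebook: Bystander: dark blue notebook, 95 x 180 x 12 mm. Origin: centre of its underside.

How it is judged (in metres and radians):
On the way:
1. the fingers hold the crank handle (contact force between the fingers and handle above 1.5 N), for 0.2 s.
At the end, for the whole second after the job is handed in: The rotor's heavy side points straight down within about 19 degrees either way, the rotor stands still, and the fingers hold the crank handle (more than 1.5 N) (y of heavy in the frame of shaft between -0.0135 and 0.0135 m and z of heavy in the frame of shaft below 0 m and contact force between the fingers and handle above 1.5 N and velocity of joint rotor between -0.1 and 0.1 rad/s); the arm keeps its last pose, push and grip.
It fails at once if the tape, timer, pen, screwdriver or notebook is moved by more than 20 mm (distance of any of tape_roll, timer, marker_1, screwdriver, notebook from where it was at the start of the episode above 0.02 m).
It also fails if it takes over 56 s, if anything falls off the work surface, if the arm or the gripper's body presses on something with over 40 N, if the wrist force passes 120 N, or if a joint passes its speed limit or range.

## Working session

There is one attempt and no reset: what is moved stays moved. The work goes in short steps, each a Python script; the robot and the scene stay as the last script left them, time stands still between calls to the robot, and variables do not carry over. Pictures are saved under pics/ and viewed, at most 10 in all, crops included, and the job is handed in when it is done.

```bash
mkdir -p pics; cat > h.py <<'E'
import numpy as np, cv2
from plant import robot
def world(p, mask, s=None):
    r,c=np.nonzero(mask&(p["range_z"]>0)); z=p["range_z"][r,c]; K=p["K"]
    P=np.stack([(c-K[0,2])/K[0,0]*z, -(r-K[1,2])/K[1,1]*z, -z, np.ones_like(z)],1)
    if "extrinsics" in p: return (P@np.linalg.inv(p["extrinsics"]).T)[:,:3]
    Q=(P@p["hand_eye"].T)[:,:3]
    return Q@np.array(s["orientation"]).T+np.array(s["position"])
E
python3 - <<'E'
from h import *
ims=[]
for n in("scene","top"):
    p=robot.get_image(n); ims.append(p["pixels"])
    cv2.imwrite(f"pics/{n}0.png",p["pixels"][:,:,::-1])
    for l in("stand","drum","handle","rotor","tape_roll","timer","marker_1","screwdriver","notebook"):
        for d in robot.regions_of(p,l)[:2]:
            w=world(p,d["pixels"])
            print(n,l,round(d["score"],2),np.round(d["pixel"]),len(w), np.round(np.percentile(w,[2,50,98],axis=0)).tolist() if len(w) else "")
print(robot.get_state())
E
```

```text
scene stand 0.84 [135. 214.] 2157 [[475.0, 345.0, 6.0], [571.0, 413.0, 58.0], [660.0, 520.0, 256.0]]
scene drum 0.62 [111. 211.] 989 [[468.0, 345.0, 146.0], [560.0, 402.0, 223.0], [617.0, 457.0, 258.0]]
scene rotor 0.68 [217. 215.] 130 [[375.0, 87.0, 5.0], [389.0, 129.0, 17.0], [402.0, 164.0, 22.0]]
scene rotor 0.61 [114. 213.] 1037 [[468.0, 345.0, -1.0], [563.0, 403.0, 220.0], [701.0, 831.0, 258.0]]
scene tape_roll 0.84 [217. 240.] 271 [[434.0, 48.0, -0.0], [464.0, 79.0, 16.0], [495.0, 112.0, 21.0]]
scene timer 0.55 [250. 263.] 343 [[426.0, -109.0, 7.0], [458.0, -76.0, 14.0], [493.0, -38.0, 18.0]]
scene marker_1 0.46 [282. 281.] 177 [[418.0, -258.0, -3.0], [445.0, -189.0, 8.0], [485.0, -141.0, 13.0]]
scene marker_1 0.36 [134. 214.] 2094 [[477.0, 346.0, 8.0], [570.0, 414.0, 59.0], [660.0, 515.0, 256.0]]
scene screwdriver 0.61 [218. 214.] 132 [[375.0, 86.0, 7.0], [390.0, 125.0, 17.0], [405.0, 162.0, 22.0]]
scene notebook 0.72 [329. 320.] 2459 [[350.0, -397.0, 5.0], [432.0, -353.0, 10.0], [523.0, -304.0, 14.0]]
scene notebook 0.16 [111. 214.] 987 [[468.0, 345.0, 146.0], [560.0, 402.0, 
[... 1346 characters left out ...]
      1.33870135e+00, -1.74107351e-01]), 'dq': array([ 0.0013278 , -0.00034019,  0.00115287, -0.00037288, -0.00050717,
        0.00100464]), 'tau': array([-5.27128068e-04, -4.15845895e+01, -3.14881432e+01,  6.85904897e-02,
        2.89166701e-02,  7.76271122e-06]), 'position': array([148.07228753, 632.93275341, 205.48232476]), 'orientation': array([[-9.73707844e-01,  2.27800426e-01,  1.87515813e-06],
       [ 2.27800426e-01,  9.73707844e-01,  3.94231068e-05],
       [ 7.15474434e-06,  3.88137502e-05, -9.99999999e-01]]), 'force': array([ 0.34918335,  0.23571108, -0.4828163 ]), 'wrist_torque': array([ 0.01463524, -0.01517103, -0.0113359 ]), 'finger_force': 0.0, 'finger_gap': 93.83318816235183}
```

```bash
python3 - <<'E'
from h import *
p=robot.get_image("top")
w=world(p,np.ones((384,512),bool))
roi=(w[:,0]>400)&(w[:,0]<760)&(w[:,1]>280)&(w[:,1]<600)
b=w[roi&(w[:,2]>10)&(w[:,2]<22)]
print("plate",len(b),cv2.minAreaRect(b[:,:2].astype(np.float32)))
h=robot.regions_of(p,"handle")[0]
q=world(p,h["pixels"]);print(np.round(q[::12]).tolist())
q=q[q[:,2]>215]
m=q.mean(0);u=np.linalg.svd(q-m)[2][0];print("axis",m,u,np.ptp((q-m)@u))
r=world(p,robot.regions_of(p,"drum")[0]["pixels"]);r=r[r[:,2]>225]
print("drum top",cv2.minAreaRect(r[:,:2].astype(np.float32)),r.mean(0),r[:,2].max())
c=np.hstack([cv2.resize(p["pixels"][100:240,30:200],None,fx=4,fy=4)])
cv2.imwrite("pics/topc.png",c[:,:,::-1])
E
```

```text
plate 1383 ((628.828369140625, 495.30792236328125), (312.2948913574219, 183.87069702148438), 47.735069274902344)
[[521.0, 412.0, 240.0], [514.0, 412.0, 247.0], [512.0, 405.0, 243.0], [509.0, 402.0, 245.0], [507.0, 404.0, 244.0], [504.0, 408.0, 242.0], [503.0, 419.0, 235.0], [502.0, 385.0, 240.0], [499.0, 389.0, 244.0], [496.0, 394.0, 243.0], [494.0, 400.0, 240.0], [494.0, 370.0, 239.0], [491.0, 374.0, 242.0], [488.0, 378.0, 244.0], [486.0, 381.0, 243.0], [483.0, 383.0, 243.0], [483.0, 354.0, 239.0], [481.0, 358.0, 240.0], [478.0, 365.0, 244.0], [475.0, 373.0, 241.0], [475.0, 343.0, 240.0], [472.0, 349.0, 243.0], [470.0, 353.0, 240.0], [467.0, 352.0, 242.0], [465.0, 347.0, 236.0], [460.0, 354.0, 236.0]]
axis [489.75587049 377.27420573 240.86325849] [-0.57417393 -0.81771841 -0.04075427] 85.60668486925496
drum top ((546.9627075195312, 392.2738342285156), (167.32357788085938, 109.0853500366211), 56.54196548461914) [546.31648583 412.29156581 245.67459389] 263.2568283409021
```

View pics/topc.png

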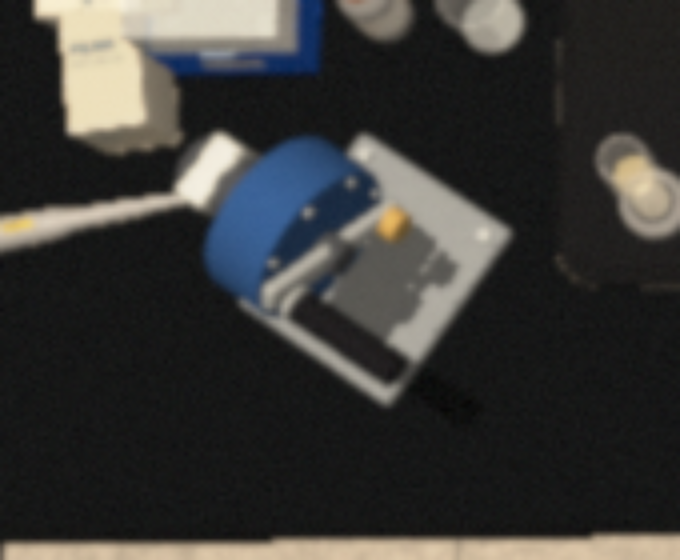

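View pics/scene0.png

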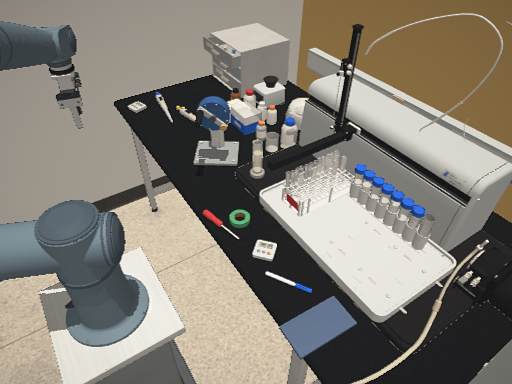

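```bash
cat >> h.py <<'E'
def R(psi): # tool x along +-stand x, y along stand y, z down
    x=np.array([np.cos(psi),np.sin(psi),0]);z=np.array([0,0,-1.]);return np.stack([x,np.cross(z,x),z],1)
E
python3 - <<'E'
from h import *
psi=np.radians(55)
q0=robot.get_state()["qpos"]
for k in(0,np.pi):
    print(k,[np.round(q,2).tolist() if (q:=robot.inverse_kinematics([487,372,z],R(psi+k))) is not None else None for z in(400,131,231)])
c=[R(psi+k) for k in(0,np.pi)]
q=[robot.inverse_kinematics([487,372,400],o) for o in c]
i=min((i for i in(0,1) if q[i] is not None),key=lambda i:abs(q[i][5]))
s=robot.get_state();robot.line_to(np.array(s["position"])+[0,0,200],feed=300)
robot.goto([487,372,400],c[i]); print("choice",i)
s=robot.get_state();p=robot.get_image("wrist")
np.save("w.npy",dict(p=p,s=s),allow_pickle=True)
cv2.imwrite("pics/w1.png",p["pixels"][:,:,::-1])
for l in("handle","drum","stand"):
    for d in robot.regions_of(p,l)[:1]:
        w=world(p,d["pixels"],s);print(l,d["score"],d["pixel"],len(w),np.round(np.percentile(w,[2,50,98],axis=0)).tolist() if len(w) else "");np.save(l+".npy",d["pixels"])
print(s["clock"],s["force"])
E
```

```text
0 [[0.47, 0.07, 1.4, -0.0, 1.67, 1.08], [0.47, 0.24, 1.71, -0.0, 1.19, 1.08], [0.47, 0.14, 1.63, -0.0, 1.37, 1.08]]
3.141592653589793 [[0.47, 0.07, 1.4, -0.0, 1.67, -2.06], [0.47, 0.24, 1.71, -0.0, 1.19, -2.06], [0.47, 0.14, 1.63, -0.0, 1.37, -2.06]]
choice 0
handle 0.63 [159.2, 257.3] 1740 [[463.0, 346.0, 231.0], [491.0, 382.0, 242.0], [517.0, 416.0, 245.0]]
drum 0.92 [87.8, 281.4] 8778 [[470.0, 351.0, 171.0], [554.0, 418.0, 244.0], [614.0, 467.0, 261.0]]
stand 0.59 [72.9, 277.0] 13928 [[473.0, 356.0, 14.0], [566.0, 437.0, 233.0], [667.0, 527.0, 260.0]]
3.5417 [ 0.00247134 -0.48907366  0.10726086]
```

View pics/w1.png

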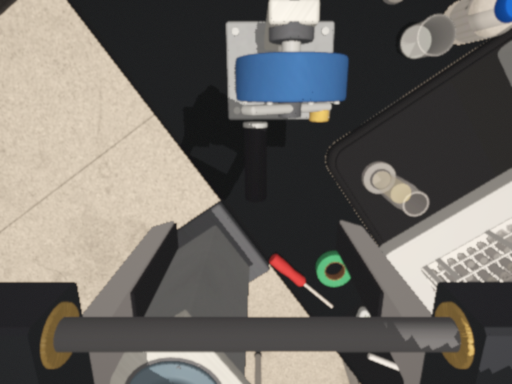

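```bash
python3 - <<'E'
from h import *
from scipy.optimize import least_squares
d=np.load("w.npy",allow_pickle=True).item();p,s=d["p"],d["s"]
H=world(p,np.load("handle.npy"),s);H=H[H[:,2]>222]
im=p["pixels"].astype(int);blue=(im[...,2]>im[...,0]+40)&np.load("drum.npy")
D=world(p,cv2.erode(blue.astype(np.uint8),np.ones((3,3)))>0,s);D=D[D[:,2]>225]
P=world(p,np.load("stand.npy"),s);P=P[(P[:,2]>8)&(P[:,2]<24)]
def loc(W,v):
    c,t=np.cos(v[0]),np.sin(v[0]);q=W[:,:2]-v[1:3];return q@[c,t],q@[-t,c],W[:,2]-v[4]
def f(v):
    x,y,z=loc(D,v);e1=np.hypot(y,z-200)-60
    x,y,z=loc(H,v);m=(x<-48)&(x>-122);e2=np.where(m,np.hypot(y+50*np.sin(v[3]),z-200-50*np.cos(v[3]))-12,0)
    return np.r_[e1/np.sqrt(len(D)),e2/np.sqrt(len(H)),(v[4])/10]
r=least_squares(f,[np.radians(55),569,424,-.88,0],loss="soft_l1",x_scale=[.01,1,1,.01,1]);v=r.x
for _ in range(3): # x origin from extents of drum (+-22.5) and handle (-125)
    x=loc(D,v)[0];hx=loc(H,v)[0];lo,hi=np.percentile(x,[1,99]);print("drum x",lo,hi,"handle front",np.percentile(hx,1))
    sh=(lo+hi)/2;v[1:3]+=sh*np.array([np.cos(v[0]),np.sin(v[0])]);v=least_squares(f,v,loss="soft_l1",x_scale=[.01,1e-3,1e-3,.01,1]).x
x,y,z=loc(P,v);print("plate x",np.percentile(x,[1,99]),"y",np.percentile(y,[1,99]),"z",np.median(z), "exp -55..95, -85..85")
print(v,np.degrees(v[0]),np.degrees(v[3]),len(D),len(H),2*r.cost)
np.save("v.npy",v)
E
```

```text
drum x -6570.416243672318 -6529.353871923951 handle front -6674.820361740489
drum x -3106.4729143294094 -3065.410540684968 handle front -3210.8770389067463
drum x -3106.2441939621353 -3065.181820327386 handle front -3210.648318506197
plate x [-3143.27559983 -2994.8712397 ] y [-82.87276119  84.35306389] z 16.264233116510937 exp -55..95, -85..85
[ 9.66395428e-01  2.32298359e+03  2.96701057e+03 -8.79124212e-01
  5.03725130e-02] 55.37037937613839 -50.37010701387761 4931 1740 0.44323493579108497
```

```bash
cat >> h.py <<'E'
import os
if os.path.exists("v.npy"):
    v=np.load("v.npy");psi=v[0];X=np.array([np.cos(psi),np.sin(psi),0]);Y=np.array([-X[1],X[0],0])
    O=np.r_[v[1:3],0]
    def grip(a,back=0):  # TCP for angle a
        return O-92*X-50*np.sin(a)*Y+np.array([0,0,200+50*np.cos(a)-robot.grip_depth*sg+back])
    sg=1 if robot.grip_depth>0 else -1
    # grasp point is 19 mm behind TCP: TCP is 19 below it
    def grip(a,back=0): return O-92*X-50*np.sin(a)*Y+np.array([0,0,200+50*np.cos(a)-abs(robot.grip_depth)+back])
    def ft(s,a): # force along increasing angle, outward radial, axial
        F=np.array(s["force"]);return F@(-Y*np.cos(a)-np.array([0,0,np.sin(a)])),F@(-Y*np.sin(a)+np.array([0,0,np.cos(a)])),F@X
E
sed -i '/abs(robot/!{/def grip(a,back=0):  #/d;/\*sg+back/d;/^    sg=/d}' h.py
python3 - <<'E'
import numpy as np
v=np.load("v.npy");v[1:3]+=-3085.8*np.array([np.cos(v[0]),np.sin(v[0])]);np.save("v.npy",v)
from h import *
a=v[3];print(v,robot.grip_depth,grip(a))
for b in np.radians(range(0,360,30)): assert robot.inverse_kinematics(grip(b),R(psi)) is not None
robot.goto(grip(a,80),R(psi)); print(robot.line_to(grip(a),feed=120,threshold=15))
robot.hold(.1); s=robot.get_state();print(s["clock"],s["force"],s["position"]-grip(a))
robot.gripper_close();robot.hold(.2)
s=robot.get_state();print(s["clock"],s["finger_gap"],s["finger_force"],ft(s,a))
p=robot.get_image("scene");cv2.imwrite("pics/g.png",cv2.resize(p["pixels"][60:200,150:300],None,fx=4,fy=4)[:,:,::-1])
E
```

```text
[ 9.66395428e-01  5.69418454e+02  4.27882578e+02 -8.79124212e-01
  5.03725130e-02] -18.8 [485.45081321 374.06454555 213.09129518]
False
5.1667 [-0.86838588 -0.20698402  0.31529755] [0.72405943 0.39303979 1.50364144]
6.4583 23.153754183510287 30.00008136034012 (np.float64(0.3732799582059675), np.float64(-0.4979261256879323), np.float64(0.1089251546228851))
```

View pics/g.png

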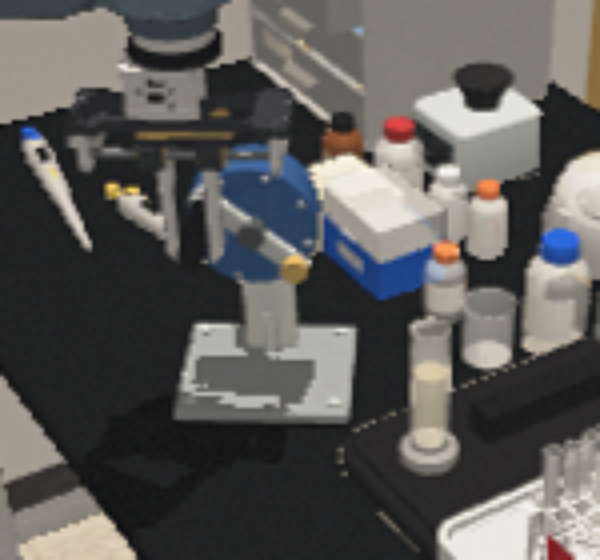

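The fingers hold the handle (gap 23 mm, 30 N), hand pixel ~(190,230) in the crop, crank running down-right to the brass weight. Now step round.

```bash
cat > turn.py <<'E'
import sys,json
from h import *
a0,step,n=np.radians(float(sys.argv[1])),np.radians(float(sys.argv[2])),int(sys.argv[3])
log=open("log.txt","a")
for i in range(1,n+1):
    a=a0+i*step
    robot.line_to(grip(a),feed=45)
    s=robot.get_state();t=ft(s,a)
    w=np.array(s["position"])+[0,0,18.8]-O;ar=np.arctan2(-(w@Y),w[2]-200)
    print(round(np.degrees(a),1),round(np.degrees(ar),1),np.round(t,1),round(s["finger_gap"],1),round(s["clock"],2))
    log.write(json.dumps([np.sign(step),a,*t])+"\n")
    if np.linalg.norm(s["force"])>60: print("STOP");break
E
python3 turn.py -50.37 15 4
```

```text
-35.4 -38.0 [-5.9 -2.8  3.2] 23.5 6.95
-20.4 -23.3 [-7.8  0.2  1. ] 23.4 7.39
-5.4 -8.4 [-7.7  0.4  0.3] 23.4 7.83
9.6 6.9 [-8.7  0.4 -0.2] 23.9 8.28
```

Well behaved: continue a full turn, then back.

```bash
python3 turn.py 9.63 15 22 && echo back && python3 turn.py 339.63 -15 24
```

```text
24.6 22.3 [-7.3  0.4 -1.7] 23.5 8.72
39.6 37.7 [-7.7  0.4 -2.6] 23.1 9.16
54.6 53.1 [-6.6 -0.3 -2.1] 23.1 9.6
69.6 68.8 [-6.1 -1.5 -1.8] 23.7 10.04
84.6 84.4 [-2.5 -1.4 -0.9] 23.6 10.48
99.6 99.7 [-2.  -1.9 -0.2] 23.2 10.93
114.6 114.8 [-1.1 -0.2 -0.2] 22.8 11.37
129.6 130.1 [0.4 0.8 1. ] 23.2 11.81
144.6 145.9 [ 1.7 -0.7  2. ] 23.2 12.25
159.6 160.9 [3.3 0.8 1.9] 23.5 12.69
174.6 175.7 [ 3.5 -1.3  2.2] 23.5 13.13
189.6 -169.4 [ 3.3 -1.1  0.4] 23.2 13.57
204.6 -154.3 [ 3.7 -0.8  0.8] 23.1 14.02
219.6 -139.3 [ 5.3 -0.6  0.3] 23.3 14.46
234.6 -124.3 [ 5.3 -0.4 -1.7] 23.2 14.9
249.6 -109.6 [ 3.4 -1.  -1.1] 23.1 15.34
264.6 -94.9 [ 1.2 -0.9  0.3] 23.3 15.78
279.6 -80.3 [-0.9 -1.8  1.2] 23.0 16.23
294.6 -65.7 [-3.  -3.5  2. ] 23.2 16.67
309.6 -51.2 [-4.7 -4.   3.5] 23.2 17.11
324.6 -36.6 [-6.9 -3.9  4. ] 23.5 17.55
339.6 -22.3 [-6.2 -4.5  4.2] 23.5 17.99
back
324.6 -34.8 [ 0.7 -4.2  3.1] 23.4 18.43
309.6 -50.2 [ 1.7 -4.   1.6] 23.1 18.88
294.6 -65.4 [ 0.8 -4.1  0.1] 23.4 19.32
279.6 -80.3 [ 1.7 -4.3 -0.6] 23.4 19.76
264.6 -95.1 [ 2.4 -3.3 -1.8] 23.4 20.2
249.6 -109.9 [ 2.9 -3.6 -3.3] 23.4 20.64
234.6 -124.6 [ 4.7 -3.8 -3.8] 23.3 21.08
219.6 -139.1 [ 4.9 -4.4 -3.6] 23.2 21.52
204.6 -153.3 [ 5.6 -5.7 -3.9] 23.3 21.97
189.6 -167.4 [ 6.2 -6.2 -2.5] 23.0 22.41
174.6 178.8 [ 6.8 -6.8 -2.1] 23.1 22.85
159.6 164.9 [ 7.4 -3.4  1. ] 23.3 23.29
144.6 150.4 [ 7.  -1.9  4.3] 22.8 23.73
129.6 134.8 [7.8 3.2 5.2] 23.3 24.18
114.6 117.6 [9.4 5.6 6.1] 23.1 24.62
99.6 99.7 [3.1 3.6 1.5] 23.5 25.06
84.6 83.6 [-1.7  1.1 -0.9] 23.1 25.5
69.6 68.7 [-2.4  1.8 -0.3] 23.2 25.94
54.6 53.8 [-4.1  1.8 -0.9] 23.4 26.38
39.6 38.8 [-4.2  2.5 -0.8] 23.2 26.82
24.6 23.7 [-4.2  3.3 -1.5] 23.2 27.27
9.6 8.5 [-4.4  4.1 -0.8] 23.1 27.71
-5.4 -6.7 [-3.   4.5 -0.6] 23.0 28.15
-20.4 -21.5 [-2.9  4.1 -0. ] 23.0 28.59
```

```bash
cat > fit.py <<'E'
import json,numpy as np
from scipy.optimize import least_squares
L=np.array([json.loads(l) for l in open("log.txt")]);sg,a,t=L[:,0],L[:,1],L[:,2]
def go(m,n):
    g=lambda q,k:q[0]*np.cos(a[m])+q[1]*np.sin(a[m])-q[2]*sg[m]*(1 if k else 1)+ (q[3] if k else 0)
    k=len(set(sg[m]))>1
    r=least_squares(lambda q:g(q,k)-t[m],[0,0,1,0],loss="soft_l1");q=r.x
    # F=G sin(a*-a)=G sin a* cos a - G cos a* sin a
    print(n,"a*",round(np.degrees(np.arctan2(q[0],-q[1]))%360,1),"G",round(np.hypot(q[0],q[1]),2),"fric",q[2:].round(2),"rms",round(np.std(r.fun),2))
go(sg>0,"fwd");go(sg<0,"back");go(sg!=0,"all")
E
python3 fit.py
```

```text
fwd a* 287.1 G 6.41 fric [1.79 0.  ] rms 0.83
back a* 277.6 G 5.38 fric [1.55 0.  ] rms 1.94
all a* 283.9 G 5.91 fric [ 1.69 -0.18] rms 1.58
```

```bash
python3 turn.py -20.37 -15 12 && python3 turn.py -200.37 15 12; python3 fit.py
```

```text
-35.4 -36.1 [-1.4  2.2  1.8] 23.3 29.03
-50.4 -50.8 [0.3 1.4 0.7] 23.1 29.48
-65.4 -65.6 [0.9 0.3 0.2] 23.3 29.92
-80.4 -80.4 [ 1.9  0.  -0.1] 23.1 30.36
-95.4 -95.3 [ 2.2 -0.9 -0.2] 22.8 30.8
-110.4 -110.2 [ 3.1 -0.8 -0.7] 23.1 31.24
-125.4 -125.0 [ 4.4 -2.2 -1.5] 23.2 31.68
-140.4 -139.7 [ 4.9 -3.1 -1.9] 22.9 32.12
-155.4 -154.1 [ 6.  -4.9 -1.6] 23.6 32.57
-170.4 -168.3 [ 6.  -5.2 -1.7] 23.0 33.01
-185.4 177.7 [ 6.7 -6.1  0.3] 23.4 33.45
-200.4 163.6 [ 6.3 -5.   1.1] 23.5 33.89
-185.4 176.2 [ 5.8 -2.7  0.6] 23.4 34.33
-170.4 -169.5 [ 3.5 -2.6  0.2] 23.6 34.77
-155.4 -154.4 [ 5.  -2.7 -0.4] 23.0 35.22
-140.4 -139.3 [ 4.1 -2.8 -1.7] 23.3 35.66
-125.4 -124.6 [ 4.7 -1.6 -0.5] 23.3 36.1
-110.4 -109.9 [ 3.4 -1.2  0.3] 23.2 36.54
-95.4 -95.1 [ 0.1 -1.2  0.3] 23.1 36.98
-80.4 -80.5 [-1.4 -2.7  1.4] 23.3 37.42
-65.4 -65.9 [-3.5 -3.7  2.5] 23.6 37.87
-50.4 -51.3 [-5.6 -4.1  4.6] 23.4 38.31
-35.4 -36.8 [-5.4 -5.7  4.9] 23.4 38.75
-20.4 -22.9 [-6.4 -4.8  5. ] 23.0 39.19
fwd a* 286.5 G 6.51 fric [1.76 0.  ] rms 0.87
back a* 277.8 G 4.95 fric [1.56 0.  ] rms 1.67
all a* 283.8 G 5.79 fric [ 1.51 -0.23] rms 1.47
```

```bash
python3 turn.py -20.37 -14.16 4; python3 - <<'E'
from h import *
robot.hold(1.0);s=robot.get_state();p=robot.get_image("scene")
print(s["clock"],s["force"],s["finger_force"],s["finger_gap"],s["position"]-grip(np.radians(-77)))
cv2.imwrite("pics/e.png",cv2.resize(p["pixels"][60:200,150:300],None,fx=4,fy=4)[:,:,::-1])
E
```

```text
-34.5 -34.3 [-0.3 -3.9  2.6] 23.2 39.62
-48.7 -48.4 [ 1.5 -3.5  2. ] 23.2 40.04
-62.9 -62.8 [ 0.9 -4.4  0.6] 23.6 40.47
-77.0 -77.0 [ 1.5 -3.9 -0.5] 23.3 40.89
41.8917 [ 2.73643156 -1.67034431  0.53179588] 30.000234246253967 23.528073975244947 [ 0.04408888 -0.03457525 -0.02235375]
```

View pics/e.png

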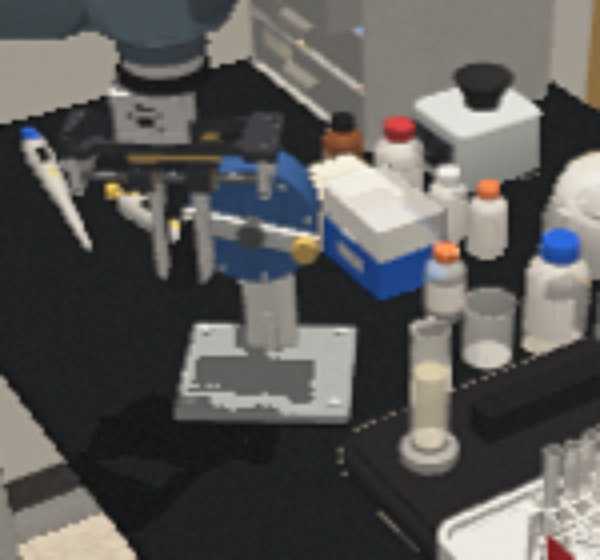

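The crank is near level, with the hand on the handle at the left (~(200,230)) and the brass weight at the right (305,250). The grip is firm and nothing is moving.

```bash
python3 -c "
from plant import robot
print(robot.job_done())"
```

```text
the job is handed in; nothing more can be done
None
```

I handed the job in with the rotor held still at about -77° (handle nearly level, on the left as seen from the front), where I judge the heavy side to be straight down; forward and backward turns put that angle at -73° and -82°, within your 19° tolerance, and no verdict came back.

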